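# Shut the filter tap and park its spout over the bowl

### The arm

A 7-joint arm with a two-finger parallel gripper is mounted at the origin on the work surface. World frame = base frame: x ahead of the robot, y to its left, z up, the work surface at z = 0. Lengths are in m, angles in rad, forces in N, time in s.
With the tool pointing down it reaches from about 0.425 to 0.875 m from the base axis. Payload 4.7 kg.
Tool frame: the origin (TCP) lies midway between the tips of the shut fingers; the grasp point (between the pads) lies ctrl.grasp_offset behind it (ctrl.grasp_offset is the distance from the TCP to the grasp point, in m); z points along the fingers, y is the line along which they close (so a half turn about z gives the same grasp; the last joint's range is limited). The gripper opens to 87 mm and grips with 3 to 60 N. Pads are 19 mm wide; open, the fingers measure 117 mm over their backs; the gripper's body (75 mm by 190 mm) begins 51 mm behind the grasp point.
Start: joints at [1.328, 0.321, -0.07, 1.45, 0.023, 1.371, -0.057], TCP at [0.165, -0.629, 0.223] pointing down, gripper open.
Joint ranges: [-2.86, 2.86], [-0.3, 2.09], [-1.38, 1.24], [0.06, 2.45], [-1.56, 4.7], [0.09, 2.05], [-2.69, 2.69]. Speed limits (rad/s): [2.57, 2.57, 3.14, 3.14, 3.14, 3.14, 3.14].

### API

Orientations are given as a rotation vector (axis times angle).
In Python, from bench import ctrl gives the robot as it stands. The module is installed in compiled form; this text tells all that it offers.
- The arm moves only by the tool jog_arm, never from a script. Its argument "moves" is one flat list of numbers, 7 for each row, row after row: the shift along the tool's x, y, z in units of 30 cm (1.0 is 30 cm), then the turn, a rotation vector about the tool's x, y, z in units of 60 degrees (1.0 is 60 degrees), then the gripper's target within -1 to 1 (fully open at 1, half-way at 0, shut at -1). In form: [x, y, z, wx, wy, wz, fingers, x, y, z, wx, wy, wz, fingers, ...]. A call has exactly 8 rows; each row is the pose to reach, as a shift and turn from the pose commanded when the call began, along the tool's axes at that moment; what a row does not reach only later rows make up. A row lasts 1/8 s, in which the tool goes at most 62.5 mm and 10.7 degrees, less where a joint would pass 70% of its speed; a pose out of reach is approached as far as the arm can. A call with a number of a shift or a turn outside -1 to 1 is refused whole. A call with a gripper value outside its range is refused whole. The fingers move at their own pace and stop on an object; "newtons" is the grip in N (left out, the last holds). Time passes only in rows, so rows that repeat a pose let the fingers close, or fill a call up. It gives the time, the measured TCP pose, the force, the opening and the grip force at its end, in the units of the state.
- ctrl.get_state(): the state, without advancing time (a new reading comes with each control period).
- ctrl.get_image(name): name is "scene" or "top" or "wrist"; returns a dict with "pixels" (384x512x3 uint8, red, green, blue), "fx", "fy", "cx", "cy" (pixels), "xyz" and "rotation" of the camera in the world; the wrist camera has in their place "tool_from_camera" (4x4, takes a point from camera to tool coordinates, whose origin is the TCP and whose axes are the flange's). Camera axes: x right, y up, looking along -z (the intrinsics and any distortion apply to the point x, -y, -z); pixel columns grow to the right and rows downward; lengths in m; the calibration is good to about 2 mm. The wrist camera is an equidistant fisheye: a pixel r from the principal point sees the ray r / f radians off the axis. A picture is of the moment at which its call begins: read the wrist's pose just before it. There is no depth.
- ctrl.close_job(): hands the job in; it is judged then, once.
The state is a dict: "time": time; "joint_positions": joint angles; "qd": joint speeds; "joint_torque": joint torques, N m; "position": TCP position; "tool_rot": TCP orientation; "ft_force": force on the tool from outside, world axes, zero at the start; "torque": the same for the moment, N m; "grip_width": opening from 0.0 (shut) to 1.0 (fully open); "grip_force": force on a finger pad.
Only numpy, scipy, OpenCV 4.12 (cv2) and the standard library are available. Lean on these libraries where they do the work, as an engineer would, in place of code of your own. Each camera call takes 0.05 s, during which the arm holds its last target. There are 200 camera calls.

### The job

The drinking-water filter tap on the kitchen counter was left open. With a fingertip, gently push the short lever on top of the tap clockwise until it is fully shut; then, by pushing sideways on the long spout, swing it round until its outlet hangs over the middle of the bowl, to catch the last drips. Grasp and lift nothing, do not force the lever, and leave the bowl and everything else on the counter where they stand.

Things in the scene. Friction and masses are not known exactly. Their poses are not given: they have to be found in the camera images.
- tap: Steel pillar tap fixed to the counter: round foot 90 mm across, upright column 38 mm across, lever hub on top ending 298 mm above the counter. Origin: centre of the foot on the counter, on the vertical axis about which both spout and lever turn. z up, -x the tap's front (roughly towards the robot). A white filter canister, 97 mm across and 155 mm high, is fixed behind it, centred 130 mm along the tap's +x.
- handle (a joint): Angle (rad) of the lever on top of the tap: 0 = fully shut, against a firm stop, the lever then pointing along the tap's +x (to the back, away from the robot); grows anticlockwise seen from above as it opens, to 1.6, where it points along the tap's +y. So its direction is the tap's yaw plus this value, and shutting pushes it clockwise. It stays where it is left; turning takes about 0.12 N m (2 N at 60 mm from the axis).
- handle_tip (a point): Outer end of the lever, a level steel bar 16 mm wide and 14 mm high, 90 mm from the tap's axis, on the bar's centre line 285 mm above the counter. The round hub is 44 mm across, so the bar's free part runs from 22 to 90 mm from the axis.
- spout (a joint): Swing (rad) of the spout about the tap's axis: 0 = pointing along the tap's -x, growing anticlockwise seen from above, between stops at -1.35 and 1.35. So its direction is the tap's yaw plus pi plus this value. It stays where it is left; turning takes about 0.25 N m (2 N at 130 mm from the axis), with no play.
- spout_outlet (a point): Centre of the spout's downturned mouth, 190 mm from the tap's axis and 160 mm above the counter. The spout is a level steel tube 22 mm thick, its centre line 200 mm above the counter, straight from the column out to 175 mm from the axis, then turning down.
- bowl: Loose white ceramic bowl, the only wide shallow vessel: 160 mm across the rim, 65 mm high, no handle. Origin: centre of its underside; z up. It stands in front of the tap, to its left or right, its centre 165 to 210 mm from the tap's axis. The saucepan stands on the other side.
- pan: Loose steel saucepan, 120 mm across, 75 mm high, with a black handle along its own -x to 178 mm from its centre. Origin: centre of its underside. Leave alone.
- mug: Loose blue mug, 76 mm across, 85 mm high, between bowl and saucepan. Origin: centre of its underside. Leave alone.
- jar: Loose amber jar, 64 mm across, 100 mm high, behind the tap. Origin: centre of its underside. Leave alone.
- tumbler: Loose green glass tumbler, 68 mm across, 95 mm high, behind the tap. Origin: centre of its underside. Leave alone.
- spoon: Loose wooden spoon lying on the counter at the robot's left. Leave alone.
- soap: Loose soap bottle, 60 mm across, 160 mm high, at the robot's right. Origin: centre of its underside. Leave alone.
Mind the look-alikes: they are no part of the job. Leave any green look-alike of the bowl alone.

How it is judged:
By the outcome, as a careful person would: the job done as asked, in the order asked, and still so for the second after the job is handed in, with the robot touching nothing.
It also fails if it takes over 58 s, if anything falls off the work surface, if the arm or the gripper's body presses on something with over 40 N, if the wrist force passes 120 N, or if a joint passes its speed limit or range.

## Working session

There is one attempt and no reset: what is moved stays moved. The work goes in short steps, Python scripts to look and compute and a tool call to move; the robot and the scene stay as the last step left them, time stands still between calls to the robot, and variables do not carry over. Pictures are saved under pics/ and viewed, at most 10 in all, crops included, and the job is handed in when it is done.

Besides the shell and the picture viewer there is one more tool, called after ">>>" by a JSON object that holds its "api" and its "payload". jog_arm: Moves the arm, as the interface text tells. Its arguments: {"type":"object","properties":{"moves":{"type":"array"},"newtons":{"type":"number"}},"required":["moves"]}

```bash
mkdir -p pics
python3 - <<'E'
from bench import ctrl
import cv2,pickle
s=ctrl.get_state();print({k:s[k] for k in('time','position','tool_rot','grip_width','ft_force')},ctrl.grasp_offset)
d={}
for n in('scene','top'):
    im=ctrl.get_image(n);d[n]=im;cv2.imwrite(f'pics/{n}0.png',im['pixels'][:,:,::-1])
    print(n,{k:v for k,v in im.items() if k!='pixels'})
pickle.dump(d,open('im0.pkl','wb'))
E
```

```text
{'time': 0.0, 'position': array([ 0.16487584, -0.62814595,  0.22144117]), 'tool_rot': array([-3.11381083e+00, -4.02071921e-01,  5.51201975e-04]), 'grip_width': 0.996278815235613, 'ft_force': array([-0.39680759,  0.20131847,  0.21376307])} 0.0187
scene {'fx': 347.9943073227911, 'fy': 347.9943073227911, 'cx': 259.5091812159712, 'cy': 192.45278374344497, 'xyz': array([1.0488781 , 0.21498593, 1.20857673]), 'rotation': array([0.34010268, 0.50054278, 1.85495286])}
top {'fx': 383.0790966951152, 'fy': 383.0790966951152, 'cx': 263.46336250413185, 'cy': 197.387843126996, 'xyz': array([0.35188936, 0.00435258, 1.35968904]), 'rotation': array([ 0.09856609, -0.09128179, -1.595178  ])}
```

View pics/scene0.png

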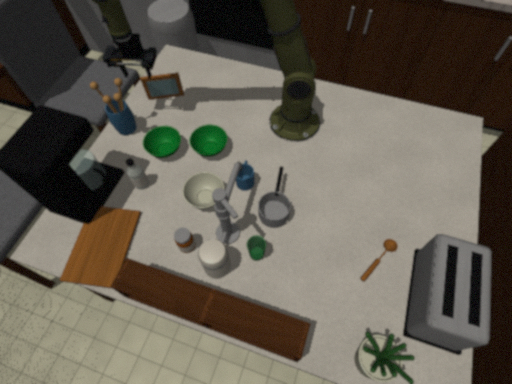

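View pics/top0.png

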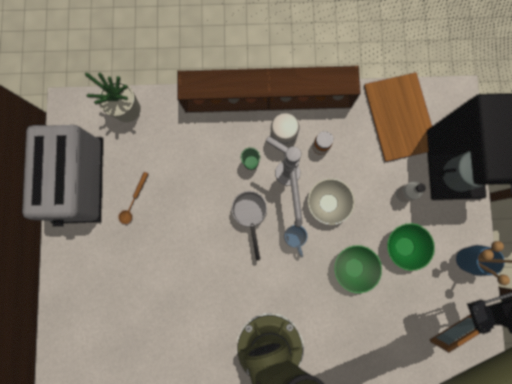

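Scene shows the tap, with the bowl to its right (negative y) and the pan to its left. In the top view the tap hub is near (292,155), the bowl near (329,203), the mug near (295,237) and the canister near (285,127). I'll enlarge both views.

Run:
```python
import cv2
a=cv2.imread('pics/top0.png')[105:255,225:365]
cv2.imwrite('pics/topc.png',cv2.resize(a,None,fx=4,fy=4,interpolation=cv2.INTER_CUBIC))
a=cv2.imread('pics/scene0.png')[150:285,165:305]
cv2.imwrite('pics/scenec.png',cv2.resize(a,None,fx=4,fy=4,interpolation=cv2.INTER_CUBIC))
```

```text
(no output)
```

View pics/topc.png

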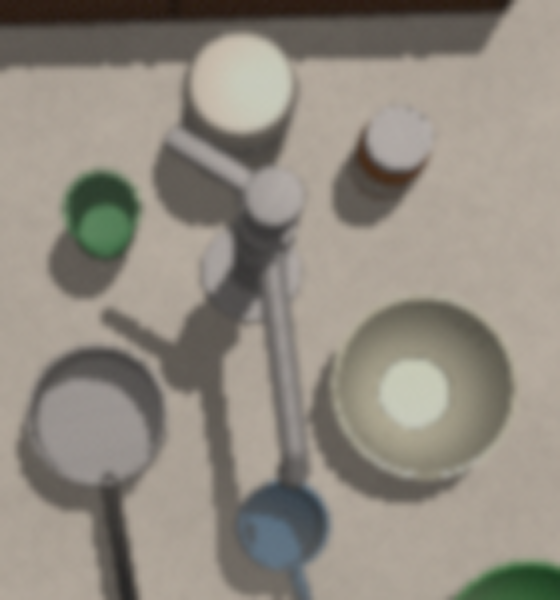

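View pics/scenec.png

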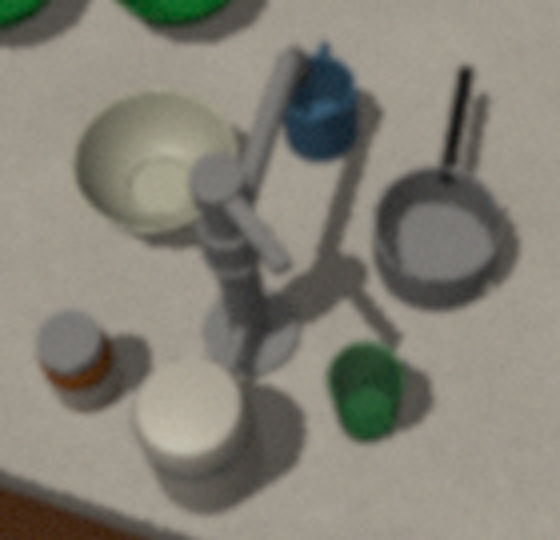

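The crops show the hub at (274,194), the lever tip at (174,137), the spout end at (292,472) and the bowl rim centre at (423,388) in the top crop. In the scene crop they are at (217,179), (280,268), (296,52) and (160,160). Next I back-project these at their known heights.

```bash
cat > geo.py <<'E'
import numpy as np,pickle
from scipy.spatial.transform import Rotation as R
def bp(im,u,v,z):
    d=R.from_rotvec(im['rotation']).apply([(u-im['cx'])/im['fx'],-(v-im['cy'])/im['fy'],-1])
    c=im['xyz'];return c+d*(z-c[2])/d[2]
E
python3 - <<'E'
from geo import *
d=pickle.load(open('im0.pkl','rb'))
P=dict(hub=(.298,(274,194),(217,179)),tip=(.288,(174,135),(281,267)),can=(.155,(242,83),(188,400)),bowl=(.065,(423,388),(160,160)),
spend=(.2,(291,474),(295,52)),jar=(.1,(399,137),(71,340)),mug=(.085,(283,523),(322,83)),tum=(.095,(102,205),(368,373)),pan=(.075,(98,418),(440,235)))
q={}
for k,(z,a,b) in P.items():
    A=bp(d['top'],225-.4+a[0]/4,105-.4+a[1]/4,z);B=bp(d['scene'],165-.4+b[0]/4,150-.4+b[1]/4,z)
    q[k]=(A+B)/2;print(k,A.round(4)[:2],B.round(4)[:2])
h=q['hub']
for k in q:
    e=q[k]-h;print(k,np.degrees(np.arctan2(e[1],e[0])).round(1),np.hypot(e[0],e[1]).round(4))
E
```

```text
hub [ 0.6044 -0.0796] [ 0.6065 -0.0797]
tip [ 0.652  -0.0102] [ 0.655  -0.0099]
can [ 0.7309 -0.0682] [ 0.732  -0.0699]
bowl [ 0.4881 -0.2184] [ 0.4917 -0.2145]
spend [ 0.4113 -0.0925] [ 0.4181 -0.0957]
jar [ 0.6976 -0.2022] [ 0.6982 -0.2016]
mug [ 0.3768 -0.094 ] [ 0.3717 -0.0934]
tum [0.6472 0.0495] [0.6416 0.0494]
pan [0.469  0.0576] [0.4864 0.0639]
hub 0.0 0.0
tip 55.4 0.0846
can 4.8 0.1265
bowl -130.2 0.1791
spend -175.7 0.1913
jar -52.9 0.1533
mug -176.5 0.2316
tum 73.2 0.1348
pan 132.3 0.1898
```

```bash
cat >> geo.py <<'E'
A=np.array([.6055,-.0797])
def pol(base,along,ang,perp=0):
    a=np.radians(ang);return base+along*np.array([np.cos(a),np.sin(a)])+perp*np.array([-np.sin(a),np.cos(a)])
def units(target,s):
    return (R.from_rotvec(s['tool_rot']).inv().apply(np.asarray(target)-s['position'])/.3).round(3)
E
python3 - <<'E'
from geo import *
from bench import ctrl
s=ctrl.get_state();print(R.from_rotvec(s['tool_rot']).as_matrix().round(3))
x=pol(A,.062,55.2,.042);print(x,units([*x,.41],s),units([*s['position'][:2],.41],s))
E
```

```text
[[ 0.967  0.254 -0.001]
 [ 0.254 -0.967  0.002]
 [-0.    -0.002 -1.   ]]
[ 0.60639597 -0.00481878] [ 1.951 -1.637 -0.626] [-0.    -0.001 -0.628]
```

>>> {"api": "jog_arm", "payload": {"moves": [0,0,-0.2,0,0,0,-1,0,0,-0.4,0,0,0,-1,0.02,-0.02,-0.6,0,0,0,-1,0.17,-0.14,-0.63,0,0,0,-1,0.33,-0.28,-0.63,0,0,0,-1,0.48,-0.4,-0.63,0,0,0,-1,0.63,-0.53,-0.63,0,0,0,-1,0.78,-0.66,-0.63,0,0,0,-1], "newtons": 10}}

```text
time: 1.1
position: [0.3419, -0.3758, 0.4112]
tool_rot: [-3.116, -0.402, 0.001]
ft_force: [0.9, -0.6, 0.1]
grip_width: 0.171
grip_force: 0.0
```

>>> {"api": "jog_arm", "payload": {"moves": [0.14,-0.12,0,0,0,0,-1,0.29,-0.24,0,0,0,0,-1,0.44,-0.37,0,0,0,0,-1,0.59,-0.5,0,0,0,0,-1,0.74,-0.62,0,0,0,0,-1,0.88,-0.74,0,0,0,0,-1,0.97,-0.82,0,0,0,0,-1,1.0,-0.85,0,0,0,0,-1]}}

```text
time: 2.1
position: [0.567, -0.0524, 0.4109]
tool_rot: [-3.114, -0.409, 0.002]
ft_force: [0.3, -0.8, 0.2]
grip_width: 0.003
grip_force: 0.0
```

Run:
```python
from geo import *
from bench import ctrl
s=ctrl.get_state();print(s['position'],s['ft_force'],s['grip_width'])
x=pol(A,.062,55.2,.042);print(units([*x,.41],s),units([*x,.271],s))
```

```text
[ 0.56697187 -0.05235612  0.41085128] [ 0.2897768  -0.78338416  0.18033054] 0.0026747232203880623
[ 0.168 -0.119  0.003] [ 0.168 -0.119  0.466]
```

Move over the spot, then descend beside the lever.

>>> {"api": "jog_arm", "payload": {"moves": [0.1,-0.07,0,0,0,0,-1,0.168,-0.119,0,0,0,0,-1,0.168,-0.119,0.05,0,0,0,-1,0.168,-0.119,0.18,0,0,0,-1,0.168,-0.119,0.3,0,0,0,-1,0.168,-0.119,0.4,0,0,0,-1,0.168,-0.119,0.466,0,0,0,-1,0.168,-0.119,0.466,0,0,0,-1]}}

```text
time: 3.1
position: [0.6049, -0.0093, 0.2701]
tool_rot: [3.116, 0.399, -0.005]
ft_force: [-0.5, -0.2, -0.4]
grip_width: 0.005
grip_force: 0.0
```

Run:
```python
from geo import *
from bench import ctrl
import cv2
s=ctrl.get_state();print(s['position'],s['ft_force'])
im=ctrl.get_image('top');im2=ctrl.get_image('scene')
a=cv2.resize(im['pixels'][105:255,225:365,::-1],(400,428));b=cv2.resize(im2['pixels'][150:285,165:305,::-1],(400,428))
cv2.imwrite('pics/c1.png',np.hstack([a,b]))
# plan arc: lever angle -> finger position
for ang in (50,40,30,20,12,7,5):
    x=pol(A,.064,ang,.022);print(ang,x.round(4),units([*x,.271],s))
```

```text
[ 0.6049139  -0.00930225  0.27012871] [-0.49168474 -0.15971802 -0.43242323]
50 [ 0.6298 -0.0165] [ 0.074  0.044 -0.003]
40 [ 0.6404 -0.0217] [ 0.104  0.07  -0.003]
30 [ 0.6499 -0.0286] [ 0.129  0.1   -0.003]
20 [ 0.6581 -0.0371] [ 0.148  0.135 -0.003]
12 [ 0.6635 -0.0449] [ 0.159  0.164 -0.003]
7 [ 0.6663 -0.0501] [ 0.164  0.183 -0.003]
5 [ 0.6673 -0.0522] [ 0.165  0.191 -0.003]
```

View pics/c1.png

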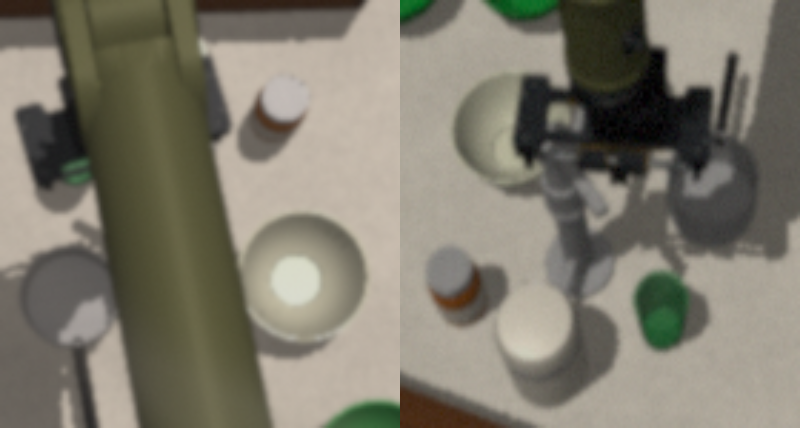

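The scene crop shows the finger beside the lever with the lever still at its open angle; the arm hides the tap in the top view. I'll push along the arc, stopping short of the stop.

>>> {"api": "jog_arm", "payload": {"moves": [0.04,0.02,0,0,0,0,-1,0.074,0.044,0,0,0,0,-1,0.09,0.057,0,0,0,0,-1,0.104,0.07,0,0,0,0,-1,0.118,0.085,0,0,0,0,-1,0.129,0.1,0,0,0,0,-1,0.14,0.118,0,0,0,0,-1,0.148,0.135,0,0,0,0,-1]}}

```text
time: 4.2
position: [0.6597, -0.0357, 0.2717]
tool_rot: [-3.116, -0.402, -0.0]
ft_force: [-1.7, 0.8, -0.3]
grip_width: 0.005
grip_force: 0.9
```

Run:
```python
from geo import *
from bench import ctrl
import cv2
s=ctrl.get_state();print(s['position'],s['ft_force'])
im2=ctrl.get_image('scene')
cv2.imwrite('pics/c2.png',cv2.resize(im2['pixels'][150:285,165:305,::-1],None,fx=4,fy=4))
for ang in (20,16,12,9,7,5,3):
    x=pol(A,.064,ang,.022);print(ang,x.round(4),units([*x,.271],s))
```

```text
[ 0.65968621 -0.03570004  0.271741  ] [-1.71027883  0.82968303 -0.26515553]
20 [ 0.6581 -0.0371] [-0.006  0.003  0.002]
16 [ 0.661  -0.0409] [-0.     0.018  0.002]
12 [ 0.6635 -0.0449] [0.005 0.033 0.002]
9 [ 0.6653 -0.048 ] [0.008 0.044 0.002]
7 [ 0.6663 -0.0501] [0.009 0.052 0.002]
5 [ 0.6673 -0.0522] [0.011 0.06  0.002]
3 [ 0.6683 -0.0544] [0.012 0.067 0.002]
```

View pics/c2.png

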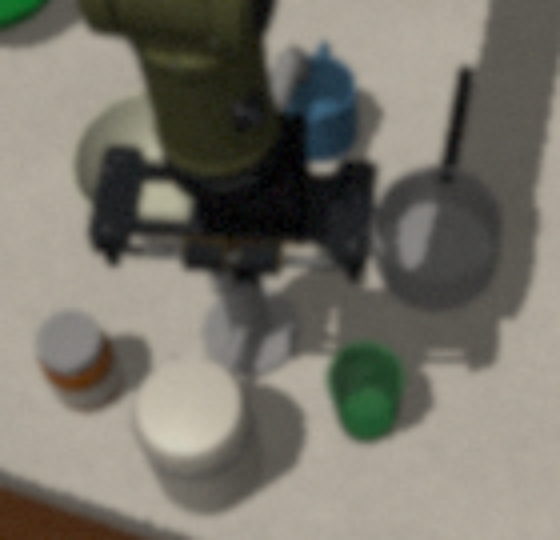

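The lever is hidden under the gripper, but a contact force of about 1.9 N matches turning friction. I'll continue gently.

>>> {"api": "jog_arm", "payload": {"moves": [0.002,0.006,0,0,0,0,-1,0.003,0.012,0,0,0,0,-1,0.004,0.018,0,0,0,0,-1,0.005,0.022,0,0,0,0,-1,0.006,0.026,0,0,0,0,-1,0.006,0.03,0,0,0,0,-1,0.007,0.034,0,0,0,0,-1,0.008,0.036,0,0,0,0,-1]}}

```text
time: 5.25
position: [0.6646, -0.0455, 0.2718]
tool_rot: [3.116, 0.402, 0.0]
ft_force: [-0.3, 0.9, 0.2]
grip_width: 0.007
grip_force: 0.8
```

Run:
```python
from geo import *
from bench import ctrl
s=ctrl.get_state();print(s['position'],s['ft_force'],s['torque'],units([*pol(A,.064,5,.022),.271],s))
```

```text
[ 0.66455182 -0.04546514  0.27181562] [-0.27979798  0.869137    0.17413301] [ 0.3528133   0.09082894 -0.01942474] [0.003 0.024 0.003]
```

>>> {"api": "jog_arm", "payload": {"moves": [0,0.003,0,0,0,0,-1,0.001,0.005,0,0,0,0,-1,0.001,0.007,0,0,0,0,-1,0.002,0.009,0,0,0,0,-1,0.002,0.011,0,0,0,0,-1,0.002,0.013,0,0,0,0,-1,0.002,0.015,0,0,0,0,-1,0.002,0.016,0,0,0,0,-1]}}

```text
time: 6.25
position: [0.6663, -0.0497, 0.2717]
tool_rot: [-3.116, -0.402, -0.0]
ft_force: [-1.4, 1.9, 0.2]
grip_width: 0.007
grip_force: 1.0
```

>>> {"api": "jog_arm", "payload": {"moves": [0,0.002,0,0,0,0,-1,0,0.004,0,0,0,0,-1,0,0.005,0,0,0,0,-1,0,0.006,0,0,0,0,-1,0.001,0.007,0,0,0,0,-1,0.001,0.008,0,0,0,0,-1,0.001,0.008,0,0,0,0,-1,0.001,0.008,0,0,0,0,-1]}}

```text
time: 7.25
position: [0.6672, -0.0522, 0.2717]
tool_rot: [3.116, 0.402, -0.0]
ft_force: [-0.6, 1.5, 0.2]
grip_width: 0.006
grip_force: 0.9
```

>>> {"api": "jog_arm", "payload": {"moves": [0,0.002,0,0,0,0,-1,0,0.003,0,0,0,0,-1,0,0.004,0,0,0,0,-1,0,0.005,0,0,0,0,-1,0,0.006,0,0,0,0,-1,0,0.007,0,0,0,0,-1,0,0.007,0,0,0,0,-1,0,0.007,0,0,0,0,-1]}}

```text
time: 8.25
position: [0.6678, -0.0542, 0.2717]
tool_rot: [3.116, 0.402, 0.0]
ft_force: [-0.4, 2.1, -0.3]
grip_width: 0.009
grip_force: 1.0
```

>>> {"api": "jog_arm", "payload": {"moves": [0,0.002,0,0,0,0,-1,0,0.003,0,0,0,0,-1,0,0.004,0,0,0,0,-1,0,0.005,0,0,0,0,-1,0,0.006,0,0,0,0,-1,0,0.007,0,0,0,0,-1,0,0.007,0,0,0,0,-1,0,0.007,0,0,0,0,-1]}}

```text
time: 9.25
position: [0.6683, -0.0561, 0.2717]
tool_rot: [3.116, 0.402, 0.0]
ft_force: [1.1, 2.0, -0.3]
grip_width: 0.002
grip_force: 1.0
```

>>> {"api": "jog_arm", "payload": {"moves": [0,0.002,0,0,0,0,-1,0,0.003,0,0,0,0,-1,0,0.004,0,0,0,0,-1,0,0.005,0,0,0,0,-1,0,0.006,0,0,0,0,-1,0,0.006,0,0,0,0,-1,0,0.006,0,0,0,0,-1,0,0.006,0,0,0,0,-1]}}

```text
time: 10.25
position: [0.6687, -0.0577, 0.2717]
tool_rot: [-3.116, -0.403, -0.0]
ft_force: [-0.3, 3.1, -0.7]
grip_width: 0.008
grip_force: 1.3
```

>>> {"api": "jog_arm", "payload": {"moves": [0,0.001,0,0,0,0,-1,0,0.002,0,0,0,0,-1,0,0.003,0,0,0,0,-1,0,0.004,0,0,0,0,-1,0,0.004,0,0,0,0,-1,0,0.004,0,0,0,0,-1,0,0.004,0,0,0,0,-1,0,0.004,0,0,0,0,-1]}}

```text
time: 11.25
position: [0.6687, -0.0579, 0.2717]
tool_rot: [-3.114, -0.404, 0.001]
ft_force: [-0.6, 4.7, 0.0]
grip_width: 0.004
grip_force: 2.7
```

Run:
```python
from geo import *
from bench import ctrl
import cv2
s=ctrl.get_state()
w=ctrl.get_image('wrist');s2=ctrl.get_state();print(s['ft_force'],s2['ft_force'],s2['position'])
pickle.dump((w,s),open('w1.pkl','wb'))
cv2.imwrite('pics/w1.png',cv2.resize(w['pixels'][:,:,::-1],None,fx=1.5,fy=1.5))
```

```text
[-0.6361386   4.70454848  0.03742038] [-0.36664146  5.29671263  0.67063378] [ 0.66874186 -0.0578494   0.27173185]
```

View pics/w1.png

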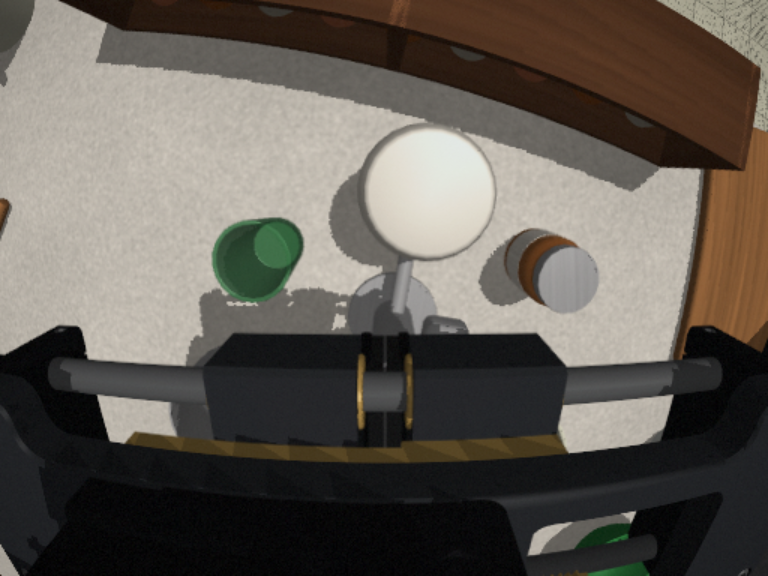

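The finger stopped at y = -0.058 while the force rose to 4.7 N, so the lever is against its stop. The wrist view shows the lever end near (445,325), pointing back. Now back off, rise and go to the spout's left side.

Run:
```python
from geo import *
from bench import ctrl
s=ctrl.get_state();p=s['position']
b=pol(p[:2],0,0,.045)
x=pol(A,.142,184.3,-.045)
print(x,units([*b,.271],s),units([*b,.35],s),units([*x,.35],s),units([*x,.178],s))
```

```text
[ 0.46052567 -0.04547365] [ 0.038 -0.145  0.003] [ 0.038 -0.145 -0.261] [-0.661 -0.217 -0.26 ] [-0.661 -0.216  0.313]
```

>>> {"api": "jog_arm", "payload": {"moves": [0.02,-0.08,0,0,0,0,-1,0.038,-0.145,-0.02,0,0,0,-1,0.038,-0.15,-0.15,0,0,0,-1,0.02,-0.15,-0.26,0,0,0,-1,-0.16,-0.17,-0.26,0,0,0,-1,-0.34,-0.19,-0.26,0,0,0,-1,-0.52,-0.2,-0.26,0,0,0,-1,-0.661,-0.217,-0.26,0,0,0,-1]}}

```text
time: 12.3
position: [0.4588, -0.0477, 0.3504]
tool_rot: [3.113, 0.399, 0.0]
ft_force: [-0.2, -0.4, 0.4]
grip_width: 0.007
grip_force: 0.0
```

Run:
```python
from geo import *
from bench import ctrl
s=ctrl.get_state();p=s['position']
x=pol(A,.142,184.3,-.045)
print(p,s['ft_force'],units([*x,.178],s))
```

```text
[ 0.45879389 -0.04765688  0.35042151] [-0.21158402 -0.39962885  0.39681961] [ 0.007 -0.007  0.575]
```

>>> {"api": "jog_arm", "payload": {"moves": [0.007,-0.007,0.1,0,0,0,-1,0.007,-0.007,0.25,0,0,0,-1,0.007,-0.007,0.4,0,0,0,-1,0.007,-0.007,0.5,0,0,0,-1,0.007,-0.007,0.555,0,0,0,-1,0.007,-0.007,0.575,0,0,0,-1,0.007,-0.007,0.575,0,0,0,-1,0.007,-0.007,0.575,0,0,0,-1]}}

```text
time: 13.3
position: [0.463, -0.044, 0.1784]
tool_rot: [3.115, 0.402, 0.003]
ft_force: [0.1, -0.9, -0.1]
grip_width: 0.004
grip_force: 0.0
```

Run:
```python
from geo import *
from bench import ctrl
s=ctrl.get_state();p=s['position']
print(p,s['ft_force'])
for a in (184.3,188,192,196,200,205,210,215,220,225,228,230):
    print(a,units([*pol(A,.142,a,-.0195),.178],s))
```

```text
[ 0.4630165  -0.04400282  0.17837799] [ 0.0622505  -0.94713754 -0.07592253]
184.3 [-0.025  0.086  0.001]
188 [-0.033  0.116  0.001]
192 [-0.041  0.148  0.001]
196 [-0.046  0.181  0.001]
200 [-0.048  0.215  0.001]
205 [-0.048  0.256  0.001]
210 [-0.045  0.298  0.002]
215 [-0.037  0.339  0.002]
220 [-0.027  0.379  0.002]
225 [-0.012  0.418  0.002]
228 [-0.002  0.441  0.002]
230 [0.005 0.456 0.002]
```

>>> {"api": "jog_arm", "payload": {"moves": [-0.015,0.05,0,0,0,0,-1,-0.025,0.086,0,0,0,0,-1,-0.033,0.116,0,0,0,0,-1,-0.041,0.148,0,0,0,0,-1,-0.046,0.181,0,0,0,0,-1,-0.048,0.215,0,0,0,0,-1,-0.048,0.256,0,0,0,0,-1,-0.046,0.285,0,0,0,0,-1]}}

```text
time: 14.3
position: [0.4705, -0.1309, 0.177]
tool_rot: [-3.116, -0.402, 0.001]
ft_force: [-0.9, 2.4, 0.9]
grip_width: 0.006
grip_force: 1.2
```

Run:
```python
from geo import *
from bench import ctrl
s=ctrl.get_state();p=s['position']
print(p,s['ft_force'])
for a in (208,210,212,215,218,220,222,224,226,228,230):
    print(a,units([*pol(A,.142,a,-.0195),.178],s))
```

```text
[ 0.47048596 -0.13094647  0.17704239] [-0.9164857   2.36339859  0.92060316]
208 [ 0.003 -0.005 -0.003]
210 [ 0.005  0.011 -0.003]
212 [ 0.007  0.028 -0.003]
215 [ 0.012  0.052 -0.003]
218 [ 0.018  0.076 -0.003]
220 [ 0.023  0.092 -0.003]
222 [ 0.028  0.108 -0.003]
224 [ 0.034  0.124 -0.003]
226 [ 0.04   0.139 -0.003]
228 [ 0.047  0.155 -0.003]
230 [ 0.055  0.169 -0.003]
```

>>> {"api": "jog_arm", "payload": {"moves": [0.005,0.02,0,0,0,0,-1,0.009,0.04,0,0,0,0,-1,0.014,0.06,0,0,0,0,-1,0.018,0.078,0,0,0,0,-1,0.023,0.094,0,0,0,0,-1,0.028,0.108,0,0,0,0,-1,0.034,0.122,0,0,0,0,-1,0.037,0.131,0,0,0,0,-1]}}

```text
time: 15.3
position: [0.4914, -0.1656, 0.1772]
tool_rot: [3.116, 0.402, -0.0]
ft_force: [-0.5, 2.5, 1.1]
grip_width: 0.002
grip_force: 1.0
```

Run:
```python
from geo import *
from bench import ctrl
import cv2
s=ctrl.get_state();p=s['position']
print(p,s['ft_force'])
for a in (224,226,228,230):
    print(a,units([*pol(A,.142,a,-.0195),.178],s))
t=ctrl.get_image('top')['pixels'][105:255,225:365,::-1];c=ctrl.get_image('scene')['pixels'][150:285,165:305,::-1]
cv2.imwrite('pics/c3.png',np.hstack([cv2.resize(t,(400,428),interpolation=2),cv2.resize(c,(400,428),interpolation=2)]))
```

```text
[ 0.49139299 -0.16555203  0.1772377 ] [-0.54930376  2.51041771  1.05210961]
224 [-0.004 -0.005 -0.003]
226 [ 0.002  0.01  -0.003]
228 [ 0.009  0.025 -0.003]
230 [ 0.017  0.04  -0.003]
```

View pics/c3.png

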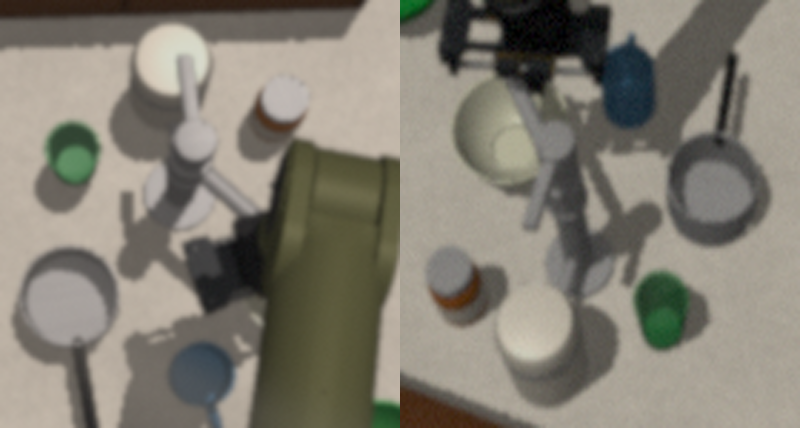

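The lever points back to the canister, so it's shut. The spout is at about 226° and the bowl's direction is about 230°. One small push more, then back off and look.

>>> {"api": "jog_arm", "payload": {"moves": [0.003,0.008,0,0,0,0,-1,0.006,0.017,0,0,0,0,-1,0.01,0.025,0,0,0,0,-1,0.01,0.025,0,0,0,0,-1,0.0,-0.03,0,0,0,0,-1,-0.08,-0.18,0,0,0,0,-1,-0.1,-0.35,-0.1,0,0,0,-1,-0.1,-0.5,-0.3,0,0,0,-1]}}

```text
time: 16.4
position: [0.4233, -0.0329, 0.2566]
tool_rot: [3.115, 0.403, -0.005]
ft_force: [0.9, -0.4, 0.6]
grip_width: 0.007
grip_force: 0.0
```

Run:
```python
from geo import *
from bench import ctrl
import cv2
s=ctrl.get_state();print(s['position'],s['ft_force'])
d={n:ctrl.get_image(n) for n in('top','scene')};pickle.dump(d,open('im4.pkl','wb'))
t=d['top']['pixels'][105:255,225:365,::-1];c=d['scene']['pixels'][150:285,165:305,::-1]
cv2.imwrite('pics/c4.png',np.hstack([cv2.resize(t,(400,428),interpolation=2),cv2.resize(c,(400,428),interpolation=2)]))
```

```text
[ 0.42334655 -0.03289173  0.25662298] [ 0.93043831 -0.43319667  0.58147603]
```

View pics/c4.png

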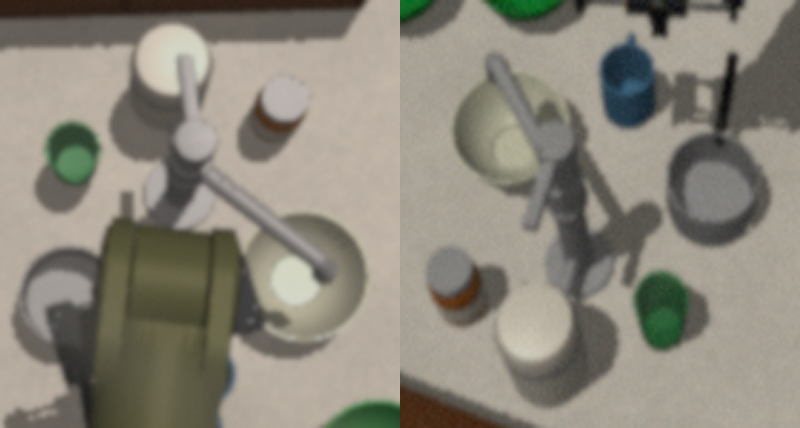

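In the top half: spout end (326,270), bowl centre (304,278), lever tip (186,58). In the scene half: spout end (95,62), lever tip (131,224).

Run:
```python
from geo import *
d=pickle.load(open('im4.pkl','rb'));k=400/140
P=dict(hub=(.298,(195,140),(155,138)),tip=(.29,(186,58),(131,225)),spout=(.2,(326,270),(96,61)),bowl=(.065,(304,278),(113,129)))
for n,(z,a,b) in P.items():
    for c,o,q in(('top',(225,105),a),('scene',(165,150),b)):
        kk=428/(150 if c=='top' else 135)
        x=bp(d[c],o[0]-.4+q[0]/k,o[1]-.4+q[1]/kk,z)[:2];e=x-A
        print(n,c,x.round(4),np.degrees(np.arctan2(e[1],e[0]))%360,np.hypot(*e))
```

```text
hub top [ 0.6028 -0.0788] 161.67391995817243 0.0028830616259633217
hub scene [ 0.6026 -0.0813] 208.31542015069581 0.003328237805482632
tip top [ 0.6893 -0.0733] 4.334525005929468 0.08405225863343317
tip scene [ 0.6916 -0.0717] 5.303402803373247 0.08650916141157841
spout top [ 0.4805 -0.2209] 228.4859259995243 0.18858325183478805
spout scene [ 0.4878 -0.2187] 229.74989237100314 0.1821270955028973
bowl top [ 0.4866 -0.2206] 229.83152130811519 0.1843234629710384
bowl scene [ 0.495  -0.2149] 230.74149060348685 0.17460550191857543
```

```bash
python3 -c "
from bench import ctrl
print(ctrl.close_job())"
```

```text
the job is handed in; nothing more can be done
None
```

I pushed the lever clockwise to its stop (about 5 N at the end), then swung the spout to within about 1° (3 mm) of the bowl's centre by camera measurement; the bowl hadn't moved, and I handed the job in with the arm clear of everything.

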